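# Lower and latch the heavy cover of a valve supply unit

## Robot

A 6-joint arm with a two-finger parallel gripper is mounted at the origin on the work surface. World frame = base frame: x ahead of the robot, y to its left, z up, the work surface at z = 0. Lengths are in m, angles in rad, forces in N, time in s.
With the tool pointing down it reaches from about 0.375 to 0.975 m from the base axis. Payload 3.8 kg.
Tool frame: the origin (TCP) lies on the mounting face of the last link; the fingertips stand 166 mm ahead of it and the grasp point (between the pads) lies 147 mm ahead of it; z points along the fingers, y is the direction in which the jaws open and shut (so a half turn about z gives the same grasp; the last joint's range is limited). The gripper opens to 88 mm and grips with 3 to 60 N. Pads are 18 mm wide; open, the fingers measure 123 mm over their backs; the gripper's body (75 mm by 187 mm) begins 45 mm behind the grasp point.
Start: joints at [-1.272, 0.264, 1.604, -0, 1.274, -0.037], TCP at [0.222, -0.637, 0.405] pointing down, gripper open.
Joint ranges: [-2.63, 2.63], [-0.94, 2.18], [0.31, 2.57], [-1.31, 4.45], [0, 2.66], [-2.55, 2.55]. Speed limits (rad/s): [2.57, 2.57, 3.14, 3.14, 3.14, 3.14].

## Interface

Orientations are given as a 3x3 rotation matrix whose columns are the frame's x, y, z axes.
In Python, from rig import env gives the robot as it stands.
- The arm moves only by the tool arm_command, never from a script. Its argument "targets" is a list of rows, each a list of 7 numbers: the shift along the tool's x, y, z in cm, then the turn, a rotation vector about the tool's x, y, z in degrees, then the opening, from -1 (shut) to 1 (fully open), so that 0 is half open. In form: [[x, y, z, wx, wy, wz, claw], ...]. A call has 1 to 8 rows; each row shifts and turns the pose as measured when the row begins, along the tool's axes as they then stand; what a row does not reach is not made up. A row lasts 1/12 s, in which the tool goes at most 41.7 mm and 7.16 degrees, less where a joint would pass 70% of its speed; a pose out of reach is approached as far as the arm can. A call with a gripper value outside its range is refused whole. The fingers move at their own pace and stop on an object; the grip force is fixed at half the most. Time passes only in rows, so rows that do not move let the fingers close. It gives the time, the measured TCP pose, the force and the opening at its end, in the units of the state.
- env.read_state(): the state, without advancing time (a new reading comes with each control period).
- env.snapshot(name): name is "scene" or "top"; returns a dict with "frame" (420x560x3 uint8, blue, green, red), "fovy" (degrees; the focal length in pixels is half the picture's height over the tangent of half this angle, whatever the lens; pixels are square), "cx", "cy" (the principal point, pixels), "D" ([k1, k2, p1, p2, k3] as OpenCV has them; the pictures are not rectified), "R" (3x3) and "t" (3): a world point X has camera coordinates R X + t. Camera axes: x right, y down, z forward; pixel columns grow to the right and rows downward; lengths in m; the calibration is good to about 2 mm. A picture is of the moment at which its call begins. There is no depth.
- env.sign_off(): hands the job in, once; it reports no verdict.
The state is a dict: "time": time; "joint_pos": joint angles; "qd": joint speeds; "tau": joint torques, N m; "tool_pos": TCP position; "ee_rot": TCP orientation; "force": force on the tool from outside, world axes, zero at the start; "ft_torque": the same for the moment, N m; "gripper_width": opening from 0.0 (shut) to 1.0 (fully open).
Only numpy, scipy, OpenCV 4.12 (cv2) and the standard library are available. Lean on these libraries where they do the work, as an engineer would, in place of code of your own. Each camera call takes 0.05 s, during which the arm holds its last target. There are 200 camera calls.

## Task

Close the heavy hinged steel cover of the supply unit: draw it forward from where it stands, ease it down with the gripper bearing its weight so that it never drops or slams, then press the front edge down until the spring latch snaps in and the cover stays fully home by itself. Press no harder than the latch needs, because the rubber seal under the front edge is easily crushed; touch nothing inside the case, leave the loose things beside it where they are, and take the gripper away.

Things in the scene. Friction and masses are not known exactly. Their poses are not given: they have to be found in the camera images.
- case: open-topped grey sheet-steel case of the supply unit, fixed, 180 mm deep (x), 270 mm wide (y); walls end 96 mm (front) to 108 mm (back) above the bench. Origin: centre of the underside, on the bench; its -x side is the front panel (four black binding posts and a knob, below 60 mm height, standing out up to 21 mm), +x points to the hinged back, z up.
- hinge (a point): middle of the cover's hinge line (along the case's y), 90 mm behind the case's centre, 110 mm above the bench; fixed, axes as the case's. Two stiff hinges (friction about 0.35 N m): the cover stands by itself within about 0.2 rad of upright and falls freely once brought further down.
- lip (a point): middle of the cover's front edge, a rolled bead 7 mm thick, 270 mm long, 200 mm from the hinge line; the point is the bead's centre. Closed, it is 110 to 115 mm above the bench and overhangs the front wall by 20 mm, free space below. It turns with the cover: x points to the hinge, z square to the plate, outward. The keeper hangs under the plate's middle, 38 to 50 mm behind this edge.
- cover (a joint): cover angle in rad: 0 level, 1.57 straight up, stop at 1.85. The cover is a flat steel plate, 276 mm wide, 200 mm from hinge to front edge, 4 mm thick with its underside in the plane of the hinge line, 1.2 to 1.6 kg. Latched it reads between -0.01 and 0.017 (each unit's latch is fitted a little higher or lower); merely resting on the seal, 0.009 to 0.02 more than latched.
- seal: black rubber strip, 8 mm thick, 250 mm long, above the front wall, 176 mm before the hinge line; origin inside it, 4 mm below its top. A spring of about 3.2 N/mm: the cover's weight sinks it only 2 to 4 mm. Some 11 to 16 N pushed down on the front edge sinks it 6 mm, where the latch snaps; 1.2 mm lower it bottoms hard. Over 30 N on it (about 20 N pushed on the front edge, or a blow) crushes it.
- innards: transformers, capacitor cans and glass valves inside the case, up to 90 mm above the bench; not to be touched. Origin as the case's.
- spare_can: loose bare aluminium capacitor can standing on the bench beside the case, 35 mm across, 87 mm high; origin at the centre of its foot.
- spare_valve: loose glass valve standing on its dark base on the bench beside the case, 36 mm across, 84 mm high; origin at the centre of its foot.
- driver: loose screwdriver with a black handle lying on the bench beside the case, 190 mm long; origin under its middle, handle to its -x.
- keeper (a point): centre of the cover's keeper, a steel bar 5 mm thick and 23 mm long across the cover, 22 mm under the plate, 160 mm before the hinge line, in the middle; it pushes the bolt aside on the way down and is held under it when latched. Moves with the cover.
- bolt_seat (a point): point on the flat underside of the spring latch's bolt (bevelled above, springs aside by itself), inside the front wall in the middle, 160 mm before the hinge line. Bolt and seal sit on one steel strip in slotted holes, set anywhere from 2 mm too low to 2 mm too high (nominal: 91 mm above the bench); it does not shift in use. Axes as the case's.

How it is judged:
By the outcome, as a careful person would: the job done as asked, in the order asked, and still so for the second after the job is handed in, with the robot touching nothing.
It also fails if it takes over 69 s, if anything falls off the work surface, if the arm or the gripper's body presses on something with over 40 N, if the wrist force passes 120 N, or if a joint passes its speed limit or range.

## Working session

There is one attempt and no reset: what is moved stays moved. The work goes in short steps, Python scripts to look and compute and a tool call to move; the robot and the scene stay as the last step left them, time stands still between calls to the robot, and variables do not carry over. Pictures are saved under pics/ and viewed, about 8 in all and at most 12, crops included, and the job is handed in when it is done.

Besides the shell and the picture viewer there is one more tool, called after "Call:" in YAML: its name, and indented under it one key for each argument. arm_command: Moves the arm, as the interface text tells. Its arguments: {"type":"object","properties":{"targets":{"type":"array","items":{"type":"array","items":{"type":"number"}}}},"required":["targets"]}

```bash
mkdir -p pics; ls
python3 - <<'E'
from rig import env
import cv2,numpy as np
s=env.read_state(); print({k:np.round(v,3).tolist() for k,v in s.items()})
for n in("scene","top"):
    p=env.snapshot(n); cv2.imwrite(f"pics/{n}0.png",p["frame"])
    print(n,p["fovy"],p["cx"],p["cy"],p["D"],np.round(p["R"],4).tolist(),p["t"])
E
```

```text
pics
{'time': 0.0, 'joint_pos': [-1.272, 0.265, 1.605, 0.0, 1.274, -0.037], 'qd': [0.0, 0.001, 0.002, -0.001, -0.002, 0.002], 'tau': [-0.0, -50.212, -35.688, 0.073, 0.029, -0.0], 'tool_pos': [0.222, -0.637, 0.403], 'ee_rot': [[0.944, 0.33, -0.001], [0.33, -0.944, 0.002], [0.0, -0.002, -1.0]], 'force': [0.592, -1.286, 0.094], 'ft_torque': [0.005, 0.003, -0.035], 'gripper_width': 1.003}
scene 45.20602928066667 280.1534315232232 200.50605431278933 [-0.02876815  0.          0.          0.          0.        ] [[-0.8797, 0.4751, 0.0186], [0.3563, 0.6846, -0.6359], [-0.3148, -0.5528, -0.7716]] [ 0.48288317 -0.20629365  1.36532267]
top 46.89976825644281 283.01134878898415 208.03020765305928 [-0.08157539  0.          0.          0.          0.        ] [[0.0204, -0.9995, 0.0239], [-0.996, -0.0224, -0.0864], [0.0869, -0.0221, -0.996]] [0.0699005  0.60696427 1.02028252]
```

View pics/scene0.png

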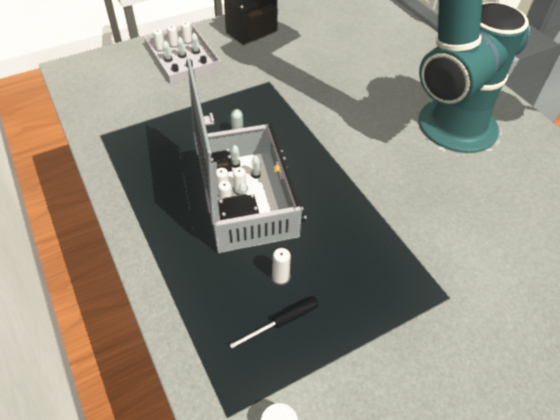

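View pics/top0.png

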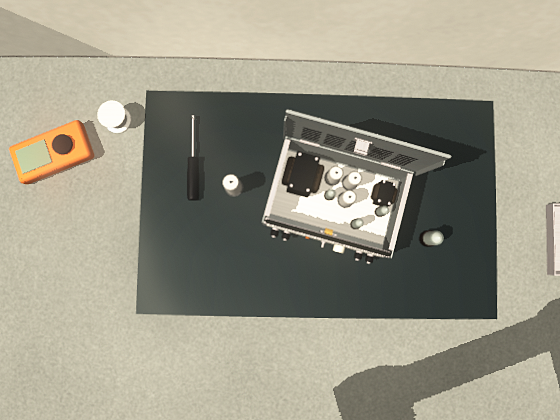

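The two views show the supply unit in the middle of the mat, front facing the robot, with its cover standing up. The can is on its +y side at (232,184) in the top view and the valve on its -y side at (432,238). The driver is further out at (193,160). I'll zoom in for the corners.

Run:
```python
import cv2,numpy as np
a=cv2.imread("pics/top0.png")[95:275,250:460]; b=cv2.imread("pics/scene0.png")[55:255,170:320]
cv2.imwrite("pics/c1.png",cv2.resize(a,None,fx=3.3,fy=3.3,interpolation=cv2.INTER_CUBIC))
cv2.imwrite("pics/c2.png",cv2.resize(b,None,fx=3,fy=3,interpolation=cv2.INTER_CUBIC))
```

```text
(no output)
```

View pics/c1.png

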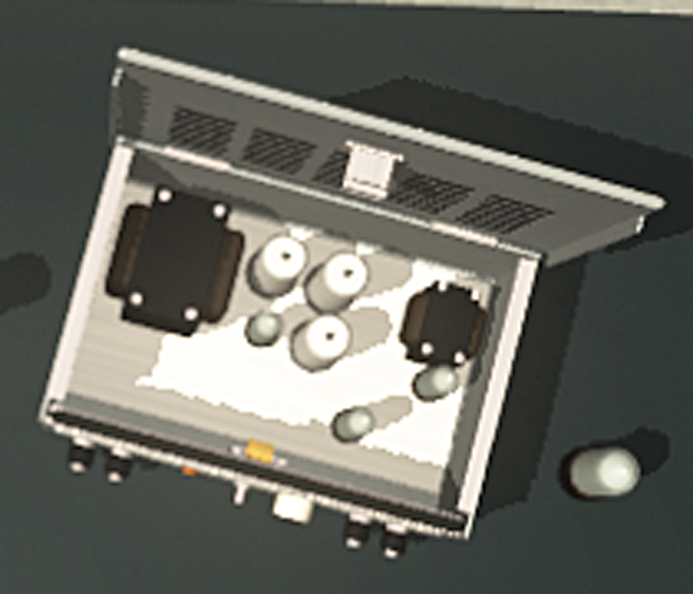

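View pics/c2.png

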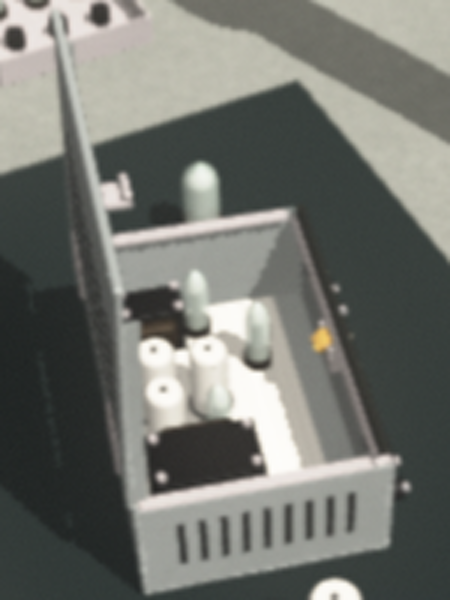

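```bash
cat > h.py <<'E'
import cv2,numpy as np
def cam(p):
    h,w=p["frame"].shape[:2]; f=h/2/np.tan(np.radians(p["fovy"])/2)
    return np.array([[f,0,p["cx"]],[0,f,p["cy"]],[0,0,1]]),np.array(p["D"],float),np.array(p["R"]),np.array(p["t"]).reshape(3,1)
def und(p,uv):
    K,D,R,t=cam(p); return cv2.undistortPoints(np.array(uv,float).reshape(-1,1,2),K,D).reshape(-1,2)
def plane(p,uv,z):
    K,D,R,t=cam(p); c=(-R.T@t).ravel(); n=und(p,uv); d=np.c_[n,np.ones(len(n))]@R
    return c+d*((z-c[2])/d[:,2])[:,None]
def tri(p,q,a,b):
    P=[np.hstack(cam(x)[2:]) for x in(p,q)]
    X=cv2.triangulatePoints(P[0],P[1],und(p,a).T,und(q,b).T); return (X[:3]/X[3]).T
def proj(p,X):
    K,D,R,t=cam(p); return cv2.projectPoints(np.array(X,float),cv2.Rodrigues(R)[0],t,K,D)[0].reshape(-1,2)
E
python3 - <<'E'
from rig import env; from h import *
import pickle
T,S=env.snapshot("top"),env.snapshot("scene"); pickle.dump((T,S),open("cams.pkl","wb"))
F=plane(T,[(262.7,222.3),(391.8,257.7)],.096); B=plane(T,[(285.8,138),(415.2,173.2)],.108)
print(F,B)
for Q in(F,B):
    d=Q[0]-Q[1]; print("len",np.linalg.norm(d),"yaw",np.arctan2(-d[0],d[1]))
F2=plane(S,[(170+395/3,55+460/3),(170+297/3,55+208/3)],.096); print("scene front",F2)
L=tri(T,S,[(287,110.2),(450.6,156.5)],[(209.3,152.3),(189.3,59)]); print("lip",L)
print("valve,can top",plane(T,[(434,237),(232,182)],.086))
E
```

```text
[[ 0.56951881  0.12461948  0.096     ]
 [ 0.5035733  -0.13701334  0.096     ]] [[ 0.74006231  0.08196792  0.108     ]
 [ 0.67503471 -0.18194958  0.108     ]]
len 0.2698157532368154 yaw -0.24691059573911686
len 0.2718106584236313 yaw -0.24158158672774335
scene front [[ 0.56505923  0.12017529  0.096     ]
 [ 0.5059082  -0.13966761  0.096     ]]
lip [[ 0.73785142  0.08624903  0.30936557]
 [ 0.6690817  -0.17981892  0.30764628]]
valve,can top [[ 0.54723348 -0.2274932   0.086     ]
 [ 0.65102646  0.18942611  0.086     ]]
```

```bash
cat >> h.py <<'E'
from scipy.spatial.transform import Rotation as Ro, Slerp
CX=np.array([.970,-.2425,0]);CY=np.array([.2425,.970,0]);Z=np.array([0,0,1.])
H=np.array([.709,-.050,.110])
def rot(tilt):            # tilt (deg): 0 = down, 90 = pointing along case +x
    R0=np.c_[CY,CX,-Z]; return R0@Ro.from_rotvec([-np.radians(tilt),0,0]).as_matrix()
def lip(th,dz=0):         # bead centre, th deg
    a=np.radians(th); r=.2
    return H-CX*(r*np.cos(a)-.0*np.sin(a))+Z*(r*np.sin(a))
def tcp(P,tilt,s,off):    # bead point P lies s m behind fingertips, off m towards tool -y from jaw centre
    R=rot(tilt); return P-R@np.array([0,-off,.166-s]),R
def rows(p,R,goals,claw):
    """goals: list of (p,R,n). prints rows from pose p,R"""
    out=[]
    for (q,Q,n) in goals:
        S=Slerp([0,1],Ro.from_matrix([R,Q])); 
        for i in range(1,n+1):
            a,b=(i-1)/n,i/n; Ra,Rb=S(a).as_matrix(),S(b).as_matrix()
            d=Ra.T@((q-p)/n)*100; w=np.degrees(Ro.from_matrix(Ra.T@Rb).as_rotvec())
            out.append([*np.round(d,2).tolist(),*np.round(w,2).tolist(),claw])
        p,R=q,Q
    for i in range(0,len(out),8): print(str(out[i:i+8]).replace(" ",""))
def st():
    from rig import env
    s=env.read_state(); p=np.array(s["tool_pos"]);R=np.array(s["ee_rot"])
    print("t",round(s["time"],2),"p",p.round(4),"tilt",np.degrees(np.arctan2(R[:,2]@CX,-R[2,2])).round(1),"F",np.round(s["force"],1),"w",round(float(s["gripper_width"]),3)); return p,R
E
python3 - <<'E'
from h import *
p,R=st()
q,Q=tcp(lip(0)+Z*.06,0,.01,0); q2,Q2=tcp(lip(0)+Z*.06,45,.01,0); print(q,q2)
rows(p,R,[(q+Z*.1,Q,20),(q2,Q2,12)],0)
E
```

```text
t 0.2 p [ 0.2224 -0.6371  0.4039] tilt -0.0 F [-0.3  0.2 -0. ] w 1.0
[ 0.515  -0.0015  0.326 ] [0.4080006  0.02524985 0.28030866]
[[2.43,-2.52,-0.11,-0.0,-0.0,-2.84,0],[2.55,-2.4,-0.11,-0.0,-0.0,-2.84,0],[2.67,-2.27,-0.11,-0.0,-0.0,-2.84,0],[2.77,-2.13,-0.11,-0.0,-0.0,-2.84,0],[2.88,-1.99,-0.11,-0.0,-0.0,-2.84,0],[2.97,-1.85,-0.11,-0.0,-0.0,-2.84,0],[3.06,-1.7,-0.11,-0.0,-0.0,-2.84,0],[3.14,-1.54,-0.11,-0.0,-0.0,-2.84,0]]
[[3.21,-1.39,-0.11,-0.0,-0.0,-2.84,0],[3.28,-1.23,-0.11,-0.0,-0.0,-2.84,0],[3.33,-1.06,-0.11,-0.0,-0.0,-2.84,0],[3.38,-0.9,-0.11,-0.0,-0.0,-2.84,0],[3.42,-0.73,-0.11,-0.0,-0.0,-2.84,0],[3.45,-0.56,-0.11,-0.0,-0.0,-2.84,0],[3.48,-0.39,-0.11,-0.0,-0.0,-2.84,0],[3.49,-0.21,-0.11,-0.0,-0.0,-2.84,0]]
[[3.5,-0.04,-0.11,-0.0,-0.0,-2.84,0],[3.5,0.13,-0.11,-0.0,-0.0,-2.84,0],[3.49,0.31,-0.11,-0.0,-0.0,-2.84,0],[3.47,0.48,-0.11,-0.0,-0.0,-2.84,0],[0.0,-0.92,1.21,-3.75,-0.0,0.0,0],[0.0,-1.0,1.15,-3.75,0.0,-0.0,0],[0.0,-1.07,1.08,-3.75,-0.0,0.0,0],[0.0,-1.14,1.01,-3.75,-0.0,-0.0,0]]
[[0.0,-1.2,0.93,-3.75,-0.0,0.0,0],[0.0,-1.26,0.85,-3.75,0.0,0.0,0],[0.0,-1.31,0.77,-3.75,-0.0,-0.0,0],[0.0,-1.36,0.68,-3.75,-0.0,0.0,0],[0.0,-1.4,0.59,-3.75,0.0,-0.0,0],[0.0,-1.44,0.5,-3.75,-0.0,-0.0,0],[0.0,-1.47,0.4,-3.75,-0.0,-0.0,0],[0.0,-1.49,0.31,-3.75,0.0,0.0,0]]
```

Call:
arm_command:
  targets:
    - [2.4,-2.5,-0.1,0,0,-2.8,0]
    - [2.5,-2.4,-0.1,0,0,-2.8,0]
    - [2.7,-2.3,-0.1,0,0,-2.8,0]
    - [2.8,-2.1,-0.1,0,0,-2.8,0]
    - [2.9,-2,-0.1,0,0,-2.8,0]
    - [3,-1.9,-0.1,0,0,-2.8,0]
    - [3.1,-1.7,-0.1,0,0,-2.8,0]
    - [3.1,-1.5,-0.1,0,0,-2.8,0]

```text
time: 0.87
tool_pos: [0.339, -0.3777, 0.4077]
ee_rot: [[0.743, 0.669, -0.003], [0.669, -0.743, 0.003], [-0.0, -0.004, -1.0]]
force: [0.4, -0.3, 0.4]
gripper_width: 0.5
```

Call:
arm_command:
  targets:
    - [3.2,-1.4,-0.1,0,0,-2.8,0]
    - [3.3,-1.2,-0.1,0,0,-2.8,0]
    - [3.3,-1.1,-0.1,0,0,-2.8,0]
    - [3.4,-0.9,-0.1,0,0,-2.8,0]
    - [3.4,-0.7,-0.1,0,0,-2.8,0]
    - [3.5,-0.6,-0.1,0,0,-2.8,0]
    - [3.5,-0.4,-0.1,0,0,-2.8,0]
    - [3.5,-0.2,-0.1,0,0,-2.8,0]

```text
time: 1.53
tool_pos: [0.4555, -0.1078, 0.4167]
ee_rot: [[0.416, 0.909, -0.001], [0.909, -0.416, 0.002], [0.002, -0.001, -1.0]]
force: [1.2, -0.9, 0.2]
gripper_width: 0.5
```

Run:
```python
from h import *
p,R=st()
q,Q=tcp(lip(0)+Z*.06,0,.01,0); q2,Q2=tcp(lip(0)+Z*.06,45,.01,0)
rows(p,R,[(q+Z*.1,Q,6),(q2,Q2,10)],0)
```

```text
t 1.53 p [ 0.4555 -0.1078  0.4167] tilt -0.1 F [ 1.2 -0.9  0.2] w 0.5
[[2.02,0.17,-0.15,-0.01,-0.02,-1.76,0],[2.02,0.23,-0.15,-0.01,-0.02,-1.76,0],[2.01,0.29,-0.15,-0.01,-0.02,-1.76,0],[2.0,0.35,-0.15,-0.01,-0.02,-1.76,0],[1.99,0.41,-0.15,-0.01,-0.02,-1.76,0],[1.97,0.47,-0.16,-0.01,-0.02,-1.76,0],[0.0,-1.1,1.46,-4.5,-0.0,0.0,0],[0.0,-1.21,1.37,-4.5,-0.0,-0.0,0]]
[[0.0,-1.32,1.27,-4.5,-0.0,0.0,0],[0.0,-1.41,1.16,-4.5,-0.0,-0.0,0],[0.0,-1.5,1.04,-4.5,-0.0,0.0,0],[0.0,-1.58,0.92,-4.5,-0.0,-0.0,0],[0.0,-1.64,0.8,-4.5,-0.0,0.0,0],[0.0,-1.7,0.67,-4.5,0.0,-0.0,0],[0.0,-1.75,0.53,-4.5,-0.0,-0.0,0],[0.0,-1.78,0.39,-4.5,0.0,0.0,0]]
```

Tracking is accurate. Next I'll test whether the tilted end pose can be reached, in free space.

Call:
arm_command:
  targets:
    - [2,0.2,-0.1,0,0,-1.8,0]
    - [2,0.2,-0.1,0,0,-1.8,0]
    - [2,0.3,-0.1,0,0,-1.8,0]
    - [2,0.4,-0.2,0,0,-1.8,0]
    - [2,0.4,-0.2,0,0,-1.7,0]
    - [2,0.5,-0.2,0,0,-1.7,0]
    - [0,-1.1,1.5,-4.5,0,0,0]
    - [0,-1.2,1.4,-4.5,0,0,0]

```text
time: 2.2
tool_pos: [0.4998, 0.0169, 0.3988]
ee_rot: [[0.22, 0.962, 0.163], [0.975, -0.218, -0.031], [0.006, 0.165, -0.986]]
force: [-0.2, -0.8, -1.2]
gripper_width: 0.501
```

Call:
arm_command:
  targets:
    - [0,-1.3,1.3,-4.5,0,0,0]
    - [0,-1.4,1.2,-4.5,0,0,0]
    - [0,-1.5,1,-4.5,0,0,0]
    - [0,-1.6,0.9,-4.5,0,0,0]
    - [0,-1.6,0.8,-4.5,0,0,0]
    - [0,-1.7,0.7,-4.5,0,0,0]
    - [0,-1.8,0.5,-4.5,0,0,0]
    - [0,-1.8,0.4,-4.5,0,0,0]

```text
time: 2.87
tool_pos: [0.4203, 0.035, 0.287]
ee_rot: [[0.224, 0.705, 0.673], [0.975, -0.165, -0.152], [0.003, 0.69, -0.724]]
force: [0.2, -0.9, -0.4]
gripper_width: 0.499
```

Run:
```python
from h import *
from rig import env
p,R=st(); s=env.read_state(); print(np.round(s["joint_pos"],3),R.round(3).tolist())
q2,Q2=tcp(lip(0)+Z*.06,45,.01,0); print(q2, (Ro.from_matrix(R.T@Q2).as_rotvec()*57.3).round(1))
```

```text
t 2.87 p [0.4203 0.035  0.287 ] tilt 43.6 F [ 0.2 -0.9 -0.4] w 0.499
[ 0.12  -0.306  2.489 -0.814  0.324  1.045] [[0.224, 0.705, 0.673], [0.975, -0.165, -0.152], [0.003, 0.69, -0.724]]
[0.4080006  0.02524985 0.28030866] [-1.4 -0.9  0.6]
```

Run:
```python
from h import *
p,R=st()
q2,Q2=tcp(lip(0)+Z*.01,37,.01,.0185); print(q2)
rows(p,R,[(q2,Q2,8)],0)
```

```text
t 2.87 p [0.4203 0.035  0.287 ] tilt 43.6 F [ 0.2 -0.9 -0.4] w 0.499
[0.43826486 0.01768378 0.25572072]
[[-0.16,-0.08,0.47,0.82,-0.1,0.09,0],[-0.16,-0.07,0.47,0.82,-0.1,0.09,0],[-0.16,-0.06,0.47,0.82,-0.1,0.09,0],[-0.16,-0.05,0.47,0.82,-0.1,0.09,0],[-0.16,-0.05,0.47,0.82,-0.1,0.09,0],[-0.16,-0.04,0.47,0.82,-0.1,0.09,0],[-0.16,-0.03,0.47,0.82,-0.1,0.09,0],[-0.16,-0.03,0.47,0.82,-0.1,0.09,0]]
```

Call:
arm_command:
  targets:
    - [-0.2,-0.1,0.5,0.8,-0.1,0.1,0]
    - [-0.2,-0.1,0.5,0.8,-0.1,0.1,0]
    - [-0.2,-0.1,0.5,0.8,-0.1,0.1,0]
    - [-0.2,0,0.5,0.8,-0.1,0.1,0]
    - [-0.1,0,0.5,0.8,-0.1,0.1,0]
    - [-0.1,0,0.5,0.8,-0.1,0.1,0]
    - [-0.1,0,0.4,0.8,-0.1,0.1,0]
    - [-0.1,0,0.4,0.8,-0.1,0.1,0]

```text
time: 3.53
tool_pos: [0.4425, 0.0164, 0.2548]
ee_rot: [[0.243, 0.782, 0.574], [0.97, -0.198, -0.141], [0.003, 0.591, -0.807]]
force: [-1.0, -0.4, -0.7]
gripper_width: 0.501
```

Run:
```python
from h import *
from rig import env
import cv2
p,R=st(); s=env.read_state(); print(np.round(s["joint_pos"],3))
for n in("top","scene"):
    P=env.snapshot(n); cv2.imwrite(f"pics/{n}1.png",P["frame"])
    mid=R@np.array([0,0,.166])+p; print(n,proj(P,[mid,mid+R[:,1]*.022,mid-R[:,1]*.022]).round(1).tolist())
a=cv2.imread("pics/top1.png")[95:275,230:460]; b=cv2.imread("pics/scene1.png")[35:235,150:330]
cv2.imwrite("pics/c3.png",np.vstack([cv2.resize(a,(460,360)),cv2.resize(b,(460,511))])[:,:] if 0 else np.hstack([cv2.resize(a,(400,313)),cv2.resize(b[:,:],(400,444))[:313]]))
# go to above upright lip
L=lip(88); q0,Q0=tcp(L+Z*.05,0,.0,0.0); print(L,q0)
rows(p,R,[(p+Z*.15,R,6),(q0,Q0,14)],0)
```

```text
t 3.53 p [0.4425 0.0164 0.2548] tilt 36.2 F [-1.  -0.4 -0.7] w 0.501
[ 0.047 -0.183  2.44  -0.565  0.319  0.782]
top [[329.4, 239.2], [332.6, 230.2], [326.3, 248.0]]
scene [[284.1, 156.6], [276.3, 153.7], [291.7, 159.4]]
[ 0.7022295  -0.04830737  0.30987817] [ 0.7022295  -0.04830737  0.52587817]
[[0.01,1.48,-2.02,0.0,0.0,0.0,0],[0.01,1.48,-2.02,0.0,0.0,0.0,0],[0.01,1.48,-2.02,0.0,0.0,0.0,0],[0.01,1.48,-2.02,0.0,0.0,0.0,0],[0.01,1.48,-2.02,0.0,0.0,0.0,0],[0.01,1.48,-2.02,0.0,0.0,0.0,0],[0.0,2.05,0.43,2.59,-0.01,-0.01,0],[0.0,2.07,0.34,2.59,-0.01,-0.01,0]]
[[0.0,2.08,0.24,2.59,-0.01,-0.01,0],[0.0,2.09,0.15,2.59,-0.01,-0.01,0],[0.0,2.1,0.06,2.59,-0.01,-0.01,0],[0.0,2.1,-0.04,2.59,-0.01,-0.01,0],[0.0,2.09,-0.13,2.59,-0.01,-0.01,0],[0.0,2.09,-0.23,2.59,-0.01,-0.01,0],[0.0,2.07,-0.32,2.59,-0.01,-0.01,0],[0.0,2.06,-0.42,2.59,-0.01,-0.01,0]]
[[0.0,2.04,-0.51,2.59,-0.01,-0.01,0],[0.0,2.01,-0.6,2.59,-0.01,-0.01,0],[0.0,1.98,-0.69,2.59,-0.01,-0.01,0],[0.0,1.95,-0.78,2.59,-0.01,-0.01,0]]
```

View pics/c3.png

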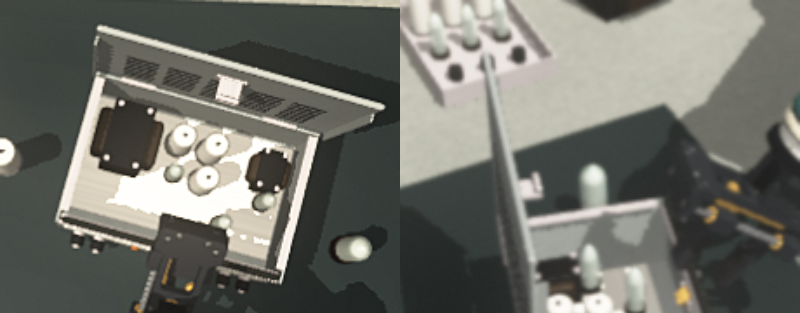

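Call:
arm_command:
  targets:
    - [0,1.8,-2.4,0,0,0,0]
    - [0,1.8,-2.4,0,0,0,0]
    - [0,1.8,-2.4,0,0,0,0]
    - [0,1.8,-2.4,0,0,0,0]
    - [0,1.8,-2.4,0,0,0,0]
    - [0,1.8,-2.4,0,0,0,0]
    - [0,2,0.5,2.6,0,0,0]
    - [0,2,0.5,2.6,0,0,0]

```text
time: 4.3
tool_pos: [0.4825, 0.0064, 0.4579]
ee_rot: [[0.234, 0.84, 0.49], [0.972, -0.208, -0.106], [0.013, 0.502, -0.865]]
force: [-1.0, -0.5, 0.2]
gripper_width: 0.501
```

Call:
arm_command:
  targets:
    - [0,2.1,0.4,2.6,0,0,0]
    - [0,2.1,0.3,2.6,0,0,0]
    - [0,2.1,0.2,2.6,0,0,0]
    - [0,2.1,0.1,2.6,0,0,0]
    - [0,2.1,0.0,2.6,0,0,0]
    - [0,2.1,0,2.6,0,0,0]
    - [0,2.1,-0.1,2.6,0,0,0]
    - [0,2,-0.2,2.6,0,0,0]

```text
time: 4.97
tool_pos: [0.6472, -0.031, 0.5235]
ee_rot: [[0.214, 0.964, 0.157], [0.976, -0.217, 0.004], [0.038, 0.153, -0.988]]
force: [-0.1, -0.3, 0.8]
gripper_width: 0.5
```

Run:
```python
from h import *
p,R=st()
q0,Q0=tcp(np.array([.7035,-.047,.3085])+Z*.04,0,.0,0.0)
rows(p,R,[(q0,Q0,8)],0)
```

```text
t 4.97 p [ 0.6472 -0.031   0.5235] tilt 8.7 F [-0.1 -0.3  0.8] w 0.5
[[-0.05,0.7,0.22,1.1,-0.29,0.19,0],[-0.05,0.71,0.21,1.1,-0.29,0.19,0],[-0.04,0.71,0.19,1.1,-0.29,0.19,0],[-0.04,0.72,0.18,1.1,-0.29,0.19,0],[-0.04,0.72,0.17,1.1,-0.29,0.19,0],[-0.03,0.72,0.15,1.1,-0.29,0.19,0],[-0.03,0.73,0.14,1.1,-0.29,0.19,0],[-0.03,0.73,0.13,1.1,-0.29,0.19,0]]
```

Call:
arm_command:
  targets:
    - [-0.05,0.7,0.2,1.1,-0.3,0.2,0]
    - [-0.05,0.7,0.2,1.1,-0.3,0.2,0]
    - [-0.05,0.7,0.2,1.1,-0.3,0.2,0]
    - [-0.05,0.7,0.2,1.1,-0.3,0.2,0]
    - [-0.05,0.7,0.2,1.1,-0.3,0.2,0]
    - [0,0.7,0.1,1.1,-0.3,0.2,0]
    - [0,0.7,0.1,1.1,-0.3,0.2,0]
    - [0,0.7,0.1,1.1,-0.3,0.2,0]

```text
time: 5.63
tool_pos: [0.7133, -0.0465, 0.5188]
ee_rot: [[0.224, 0.975, -0.0], [0.974, -0.224, 0.027], [0.027, -0.006, -1.0]]
force: [-0.2, 0.3, -0.2]
gripper_width: 0.496
```

Run:
```python
from h import *
from rig import env
import cv2
p,R=st()
P=env.snapshot("scene"); T=env.snapshot("top")
tip=R@np.array([0,0,.166])+p
for Q in(P,T): print(proj(Q,[tip+R[:,1]*k for k in(-.022,.022)]).round(1).tolist())
a=P["frame"][0:160,140:300]; b=T["frame"][60:200,280:440]
cv2.imwrite("pics/c4.png",np.hstack([cv2.resize(a,(400,400),interpolation=2),cv2.resize(b,(400,350),interpolation=2)[:350].copy() if 0 else cv2.resize(b,(400,400),interpolation=2)]))
q0,Q0=tcp(np.array([.7035,-.047,.3085]),0,.012,0.0)
rows(p,R,[(q0,Q0,8)],0)
```

```text
t 5.63 p [ 0.7133 -0.0465  0.5188] tilt -0.4 F [-0.2  0.3 -0.2] w 0.496
[[203.3, 82.7], [178.6, 86.6]]
[[368.5, 134.2], [374.9, 107.0]]
[[-0.05,-0.11,0.7,-0.05,-0.19,0.14,0],[-0.05,-0.11,0.7,-0.05,-0.19,0.14,0],[-0.05,-0.11,0.7,-0.05,-0.19,0.14,0],[-0.05,-0.11,0.7,-0.05,-0.19,0.14,0],[-0.04,-0.11,0.7,-0.05,-0.19,0.14,0],[-0.04,-0.12,0.7,-0.05,-0.19,0.14,0],[-0.04,-0.12,0.7,-0.05,-0.19,0.14,0],[-0.04,-0.12,0.7,-0.05,-0.19,0.14,0]]
```

View pics/c4.png

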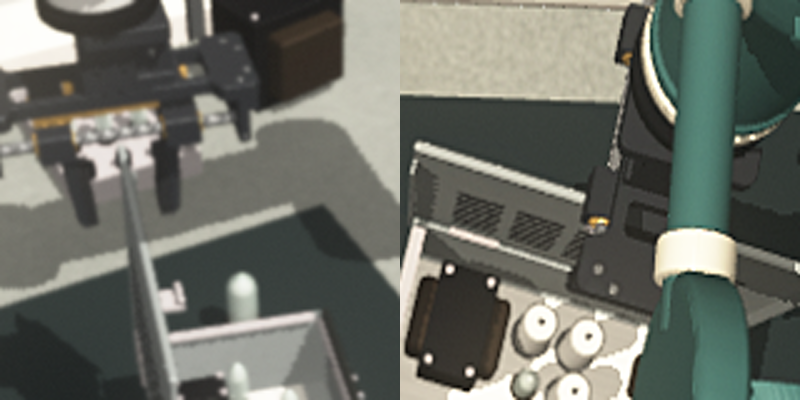

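The picture shows the cover's edge running between the two open fingertips (at about (122,155) in the left crop). I'll lower over it and narrow the jaws.

Call:
arm_command:
  targets:
    - [-0.05,-0.1,0.7,0,-0.2,0.1,0]
    - [-0.05,-0.1,0.7,0,-0.2,0.1,0]
    - [-0.05,-0.1,0.7,0,-0.2,0.1,0]
    - [-0.05,-0.1,0.7,0,-0.2,0.1,0]
    - [-0.05,-0.1,0.7,0,-0.2,0.1,0]
    - [0,-0.1,0.7,0,-0.2,0.1,0]
    - [0,-0.1,0.7,0,-0.2,0.1,0]
    - [0,-0.1,0.7,0,-0.2,0.1,0]

```text
time: 6.4
tool_pos: [0.7032, -0.0457, 0.4581]
ee_rot: [[0.235, 0.972, -0.003], [0.972, -0.235, 0.002], [0.002, -0.004, -1.0]]
force: [-0.3, 0.8, 0.4]
gripper_width: 0.502
```

Call:
arm_command:
  targets:
    - [0,0,0,0,0,0,-0.3]
    - [0,0,0,0,0,0,-0.6]
    - [0,0,0,0,0,0,-0.6]
    - [0,0,0,0,0,0,-0.6]

```text
time: 6.73
tool_pos: [0.7024, -0.0452, 0.455]
ee_rot: [[0.235, 0.972, -0.007], [0.972, -0.235, 0.003], [0.001, -0.008, -1.0]]
force: [0.0, 0.0, -0.1]
gripper_width: 0.221
```

```bash
cat >> h.py <<'E'
def look(p,R,w,tag):
    from rig import env
    P=env.snapshot("scene"); tip=R@np.array([0,0,.166])+p
    print("tips",proj(P,[tip+R[:,1]*k for k in(-w/2,w/2)]).round(1).tolist())
    c=proj(P,[tip])[0].astype(int); x0,y0=max(c[0]-60,0),max(c[1]-60,0)
    cv2.imwrite(f"pics/{tag}.png",cv2.resize(P["frame"][y0:y0+120,x0:x0+140],None,fx=4,fy=4,interpolation=2)); print("crop",x0,y0)
E
python3 - <<'E'
from h import *
p,R=st(); look(p,R,.0176,"c5")
E
```

```text
t 6.73 p [ 0.7024 -0.0452  0.455 ] tilt -0.4 F [ 0.   0.  -0.1] w 0.221
tips [[205.0, 108.8], [195.7, 110.3]]
crop 140 49
```

View pics/c5.png

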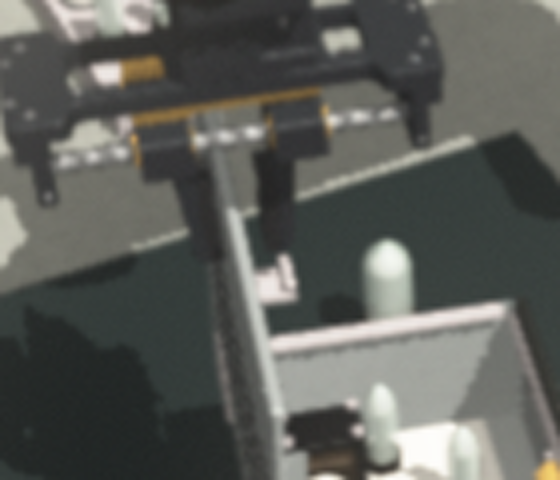

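The straddle is as planned: one finger in front of the plate, one behind it, and the keeper clear below. Next I'll draw the cover forward along its arc.

```bash
cat >> h.py <<'E'
def arc(p,R,keys,k=1.0):
    """keys: (theta, gap, offfrac, n); offfrac 1 = bead on front pad, 0 centred. s=12mm"""
    out=[]
    for th,gap,f,s,tl in keys:
        q,Q=tcp(lip(th),tl,s,f*(gap/2-.0035))
        d=R.T@(q-p)*100; w=np.degrees(Ro.from_matrix(R.T@Q).as_rotvec())
        out.append([*np.round(d,1).tolist(),*np.round(w,1).tolist(),round(gap/.044-1,2)]); p,R=q,Q
    for i in range(0,len(out),8): print(str(out[i:i+8]).replace(" ",""))
def th_est(p,R,gap):   # bead resting on front pad -> cover angle (where pad line meets arc), deg
    from scipy.optimize import brentq
    g=lambda th:(R.T@(lip(th)-p))[1]+gap/2-.0035
    return brentq(g,-5,100)
E
python3 - <<'E'
from h import *
p,R=st()
th=np.linspace(88.7,68,16)
arc(p,R,[(t,.018,0,.016-.004*i/15,min(37,90-t)) for i,t in enumerate(th)])
E
```

```text
t 6.78 p [ 0.7024 -0.0453  0.4551] tilt -0.4 F [-0.3  1.   0.4] w 0.204
[[-0.3,-0.0,-0.5,-1.7,-0.1,0.5,-0.59],[-0.0,-0.8,-0.0,-1.4,-0.0,0.0,-0.59],[0.0,-0.8,-0.0,-1.4,0.0,0.0,-0.59],[-0.0,-0.8,-0.0,-1.4,0.0,-0.0,-0.59],[0.0,-0.8,-0.0,-1.4,-0.0,-0.0,-0.59],[0.0,-0.8,-0.0,-1.4,0.0,-0.0,-0.59],[-0.0,-0.8,-0.0,-1.4,-0.0,0.0,-0.59],[0.0,-0.8,-0.0,-1.4,0.0,0.0,-0.59]]
[[0.0,-0.8,-0.0,-1.4,0.0,-0.0,-0.59],[-0.0,-0.8,-0.0,-1.4,0.0,-0.0,-0.59],[-0.0,-0.8,-0.0,-1.4,-0.0,-0.0,-0.59],[0.0,-0.8,-0.0,-1.4,-0.0,0.0,-0.59],[-0.0,-0.9,-0.0,-1.4,0.0,-0.0,-0.59],[-0.0,-0.9,-0.0,-1.4,-0.0,0.0,-0.59],[0.0,-0.9,-0.0,-1.4,0.0,0.0,-0.59],[-0.0,-0.9,-0.0,-1.4,0.0,0.0,-0.59]]
```

Call:
arm_command:
  targets:
    - [-0.3,0,-0.5,-1.4,0,0.5,-0.6]
    - [0,-0.8,0,-1.4,0,0,-0.6]
    - [0,-0.8,0,-1.4,0,0,-0.6]
    - [0,-0.8,0,-1.4,0,0,-0.6]
    - [0,-0.8,0,-1.4,0,0,-0.6]
    - [0,-0.8,0,-1.4,0,0,-0.6]
    - [0,-0.8,0,-1.4,0,0,-0.6]
    - [0,-0.8,0,-1.4,0,0,-0.6]

```text
time: 7.45
tool_pos: [0.6497, -0.0369, 0.4617]
ee_rot: [[0.248, 0.945, 0.212], [0.969, -0.242, -0.051], [0.003, 0.218, -0.976]]
force: [1.4, 0.1, 0.0]
gripper_width: 0.202
```

Run:
```python
from h import *
p,R=st(); g=.0178; print("th",th_est(p,R,g))
for t in range(70,92,3): print(t,(R.T@(lip(t)-p)*1000-[0,0,166]).round(1))
```

```text
t 7.45 p [ 0.6497 -0.0369  0.4617] tilt 12.6 F [1.4 0.1 0. ] w 0.202
th 80.85508585432186
70 [  1.1 -43.2  -7.8]
73 [  1.2 -32.8  -8.9]
76 [  1.3 -22.3  -9.5]
79 [  1.3 -11.9  -9.4]
82 [ 1.4 -1.4 -8.9]
85 [ 1.5  9.  -7.8]
88 [ 1.5 19.3 -6.1]
91 [ 1.6 29.6 -3.9]
```

Run:
```python
from h import *
p,R=st()
th=np.linspace(80.5,62,14).tolist()
arc(p,R,[(t,.018,min(1,i/10),.012,min(37,90-t)) for i,t in enumerate(th)])
```

```text
t 7.45 p [ 0.6497 -0.0369  0.4617] tilt 12.6 F [1.4 0.1 0. ] w 0.202
[[0.2,0.2,0.3,3.1,-0.1,-0.3,-0.59],[0.0,-0.8,0.0,-1.4,0.0,-0.0,-0.59],[0.0,-0.8,0.0,-1.4,-0.0,0.0,-0.59],[0.0,-0.8,0.0,-1.4,0.0,0.0,-0.59],[-0.0,-0.8,0.0,-1.4,-0.0,0.0,-0.59],[-0.0,-0.8,0.0,-1.4,-0.0,0.0,-0.59],[-0.0,-0.8,0.0,-1.4,0.0,-0.0,-0.59],[-0.0,-0.8,0.0,-1.4,-0.0,-0.0,-0.59]]
[[0.0,-0.8,0.0,-1.4,0.0,0.0,-0.59],[0.0,-0.8,-0.0,-1.4,-0.0,0.0,-0.59],[0.0,-0.8,-0.0,-1.4,-0.0,0.0,-0.59],[-0.0,-0.9,-0.0,-1.4,-0.0,0.0,-0.59],[-0.0,-0.9,-0.0,-1.4,-0.0,-0.0,-0.59],[-0.0,-0.9,-0.0,-1.4,-0.0,-0.0,-0.59]]
```

Call:
arm_command:
  targets:
    - [0.2,-0.4,0.3,0,0,0,-0.6]
    - [0,-0.6,0,-0.8,0,0,-0.6]
    - [0,-0.6,0,-1,0,0,-0.6]
    - [0,-0.6,0,-1,0,0,-0.6]
    - [0,-0.6,0,-1,0,0,-0.6]
    - [0,-0.6,0,-1,0,0,-0.6]
    - [0,-0.6,0,-1,0,0,-0.6]
    - [0,-0.6,0,-1,0,0,-0.6]

```text
time: 8.12
tool_pos: [0.6051, -0.0238, 0.4495]
ee_rot: [[0.249, 0.907, 0.34], [0.968, -0.235, -0.084], [0.004, 0.351, -0.937]]
force: [-0.5, 0.1, -0.2]
gripper_width: 0.2
```

Run:
```python
from h import *
p,R=st(); g=.0178; t0=th_est(p,R,g);print("th",t0,(R.T@(lip(t0)-p)*1000-[0,0,166]).round(1))
t=t0; K=[]
for i in range(8):
    t-=1.7; K.append((t,.018+.001*i,1,.012,min(37,90-t)))
arc(p,R,K)
```

```text
t 8.12 p [ 0.6051 -0.0238  0.4495] tilt 20.5 F [-0.5  0.1 -0.2] w 0.2
th 73.28266014812696 [ -0.5  -5.4 -10. ]
[[-0.0,-0.0,0.2,2.1,-0.1,-0.4,-0.59],[0.0,-1.0,-0.0,-1.7,-0.0,-0.0,-0.57],[-0.0,-1.0,-0.0,-1.7,-0.0,-0.0,-0.55],[0.0,-1.0,-0.0,-1.7,0.0,-0.0,-0.52],[-0.0,-1.0,-0.0,-1.7,0.0,-0.0,-0.5],[0.0,-1.0,-0.0,-1.7,-0.0,0.0,-0.48],[-0.0,-1.0,-0.0,-1.7,0.0,-0.0,-0.45],[-0.0,-1.0,-0.0,-1.7,-0.0,0.0,-0.43]]
```

Call:
arm_command:
  targets:
    - [0,-0.4,0.2,0,0,-0.2,-0.6]
    - [0,-0.8,0,-1.4,0,0,-0.6]
    - [0,-0.8,0,-1.4,0,0,-0.6]
    - [0,-0.8,0,-1.4,0,0,-0.6]
    - [0,-0.8,0,-1.4,0,0,-0.6]
    - [0,-0.8,0,-1.4,0,0,-0.6]
    - [0,-0.8,0,-1.4,0,0,-0.6]
    - [0,-0.8,0,-1.4,0,0,-0.6]

```text
time: 8.78
tool_pos: [0.5468, -0.009, 0.4175]
ee_rot: [[0.245, 0.836, 0.491], [0.97, -0.212, -0.123], [0.002, 0.506, -0.862]]
force: [-1.8, 0.7, 0.1]
gripper_width: 0.198
```

Run:
```python
from h import *
p,R=st(); g=.0178; t0=th_est(p,R,g);print("th",t0,(R.T@(lip(t0)-p)*1000-[0,0,166]).round(1))
look(p,R,.0178,"c6")
t=t0; K=[]
for i in range(8):
    t-=1.7; K.append((t,.018+.0015*i,1,.012,min(37,90-t)))
arc(p,R,K)
```

```text
t 8.78 p [ 0.5468 -0.009   0.4175] tilt 30.4 F [-1.8  0.7  0.1] w 0.198
th 61.291173888342705 [ -0.5  -5.4 -16. ]
tips [[243.4, 110.0], [235.3, 107.5]]
crop 179 48
[[-0.0,-0.6,-0.4,0.0,-0.0,-0.2,-0.59],[-0.0,-1.0,-0.0,-1.7,-0.0,-0.0,-0.56],[-0.0,-1.0,-0.0,-1.7,0.0,-0.0,-0.52],[0.0,-1.0,-0.0,-1.7,-0.0,0.0,-0.49],[-0.0,-0.9,-0.0,-1.5,-0.0,-0.0,-0.45],[0.0,-0.5,0.0,-0.0,0.0,0.0,-0.42],[-0.0,-0.5,0.0,-0.0,0.0,0.0,-0.39],[-0.0,-0.5,0.0,-0.0,0.0,0.0,-0.35]]
```

View pics/c6.png

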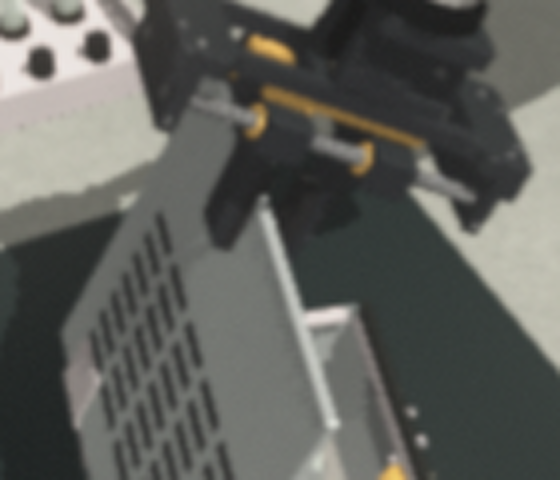

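The picture shows the cover tilted to about 60° and carried between the fingers, resting on the front one. I'll continue down, opening the rear finger gradually.

Call:
arm_command:
  targets:
    - [0,-0.6,-0.3,0,0,0,-0.6]
    - [0,-1,0,-1.7,0,0,-0.56]
    - [0,-1,0,-1.7,0,0,-0.52]
    - [0,-1,0,-1.7,0,0,-0.48]
    - [0,-0.9,0,-1.5,0,0,-0.45]
    - [0,-0.5,0,0,0,0,-0.42]
    - [0,-0.5,0,0,0,0,-0.38]
    - [0,-0.5,0,0,0,0,-0.35]

```text
time: 9.5
tool_pos: [0.4884, 0.0053, 0.3775]
ee_rot: [[0.246, 0.785, 0.569], [0.969, -0.199, -0.145], [-0.001, 0.587, -0.809]]
force: [-0.5, 0.1, -3.8]
gripper_width: 0.323
```

```bash
cat > nxt.py <<'E'
from h import *; import sys
st_,gs,ge,s,n=[float(x) for x in sys.argv[1:6]]
p,R=st(); from rig import env
g=float(env.read_state()["gripper_width"])*.088; t0=th_est(p,R,g);print("th",t0,(R.T@(lip(t0)-p)*1000-[0,0,166]).round(1))
n=int(n); arc(p,R,[(t0-st_*(i+1),gs+(ge-gs)*(i+1)/n,1,s,min(37,90-t0+st_*(i+1)))for i in range(n)])
E
python3 nxt.py 1.7 .030 .044 .012 8
```

```text
t 9.5 p [0.4884 0.0053 0.3775] tilt 36.0 F [-0.5  0.1 -3.8] w 0.323
th 43.16326340396054 [  0.2 -10.7 -12.3]
[[-0.0,-0.7,0.1,-1.0,0.2,-0.2,-0.28],[-0.0,-0.5,0.1,-0.0,0.0,0.0,-0.24],[0.0,-0.5,0.1,-0.0,0.0,0.0,-0.2],[0.0,-0.5,0.2,-0.0,0.0,0.0,-0.16],[0.0,-0.5,0.2,-0.0,0.0,0.0,-0.12],[-0.0,-0.5,0.2,-0.0,0.0,0.0,-0.08],[-0.0,-0.5,0.2,-0.0,0.0,0.0,-0.04],[-0.0,-0.5,0.2,-0.0,0.0,0.0,0.0]]
```

Call:
arm_command:
  targets:
    - [0,-0.6,0.1,-0.5,0,0,-0.3]
    - [0,-0.5,0.1,0,0,0,-0.24]
    - [0,-0.5,0.1,0,0,0,-0.2]
    - [0,-0.5,0.2,0,0,0,-0.16]
    - [0,-0.5,0.2,0,0,0,-0.12]
    - [0,-0.5,0.2,0,0,0,-0.08]
    - [0,-0.5,0.2,0,0,0,-0.04]
    - [0,-0.5,0.2,0,0,0,0]

```text
time: 10.17
tool_pos: [0.4611, 0.0119, 0.338]
ee_rot: [[0.248, 0.782, 0.571], [0.969, -0.199, -0.148], [-0.002, 0.59, -0.807]]
force: [-0.6, -0.2, -4.4]
gripper_width: 0.496
```

```bash
python3 nxt.py 1.5 .044 .044 .011 8
```

```text
t 10.17 p [0.4611 0.0119 0.338 ] tilt 36.2 F [-0.6 -0.2 -4.4] w 0.496
th 27.06710795762036 [  0.8 -18.3  -9.7]
[[0.0,-0.7,0.3,-0.8,0.3,-0.2,0.0],[0.0,-0.5,0.2,-0.0,0.0,0.0,0.0],[-0.0,-0.5,0.3,-0.0,0.0,0.0,0.0],[0.0,-0.4,0.3,-0.0,0.0,0.0,0.0],[-0.0,-0.4,0.3,-0.0,0.0,0.0,0.0],[0.0,-0.4,0.3,-0.0,0.0,0.0,0.0],[-0.0,-0.4,0.3,-0.0,0.0,0.0,0.0],[0.0,-0.4,0.3,-0.0,0.0,0.0,0.0]]
```

Call:
arm_command:
  targets:
    - [0,-0.5,0.3,0,0,0,0]
    - [0,-0.5,0.3,0,0,0,0]
    - [0,-0.4,0.3,0,0,0,0]
    - [0,-0.4,0.3,0,0,0,0]
    - [0,-0.4,0.3,0,0,0,0]
    - [0,-0.4,0.3,0,0,0,0]
    - [0,-0.4,0.3,0,0,0,0]
    - [0,-0.4,0.3,0,0,0,0]

```text
time: 10.83
tool_pos: [0.4459, 0.0156, 0.2932]
ee_rot: [[0.248, 0.784, 0.569], [0.969, -0.199, -0.147], [-0.002, 0.588, -0.809]]
force: [-1.0, 1.6, -4.8]
gripper_width: 0.5
```

```bash
python3 nxt.py 1.2 .044 .044 .011 8
python3 - <<'E'
from h import *
p,R=st(); look(p,R,.044,"c7")
E
```

```text
t 10.83 p [0.4459 0.0156 0.2932] tilt 36.0 F [-1.   1.6 -4.8] w 0.5
th 13.399874179593619 [  0.8 -18.5 -10.3]
[[0.0,-0.6,0.3,-1.0,0.3,-0.2,0.0],[0.0,-0.3,0.3,-0.0,0.0,0.0,0.0],[-0.0,-0.3,0.3,-0.0,0.0,0.0,0.0],[-0.0,-0.3,0.3,-0.0,0.0,0.0,0.0],[0.0,-0.3,0.3,-0.0,0.0,0.0,0.0],[0.0,-0.3,0.3,-0.0,0.0,0.0,0.0],[-0.0,-0.3,0.3,-0.0,0.0,0.0,0.0],[0.0,-0.3,0.3,-0.0,0.0,0.0,0.0]]
t 10.83 p [0.4459 0.0156 0.2932] tilt 36.0 F [-1.   1.6 -4.8] w 0.5
tips [[290.9, 147.0], [275.0, 140.9]]
crop 223 83
```

View pics/c7.png

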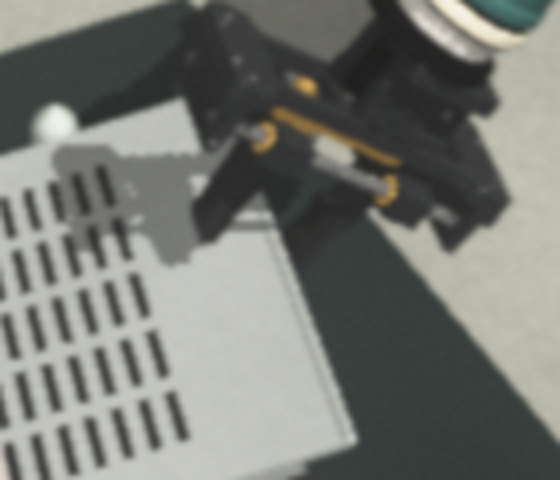

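Call:
arm_command:
  targets:
    - [0,-0.3,0.2,0,0,0,0]
    - [0,-0.3,0.2,0,0,0,0]
    - [0,-0.3,0.2,0,0,0,0]
    - [0,-0.3,0.2,0,0,0,0]
    - [0,-0.2,0.2,0,0,0,0]
    - [0,-0.2,0.2,0,0,0,0]
    - [0,-0.2,0.2,0,0,0,0]
    - [0,-0.2,0.2,0,0,0,0]

```text
time: 11.55
tool_pos: [0.4384, 0.0173, 0.2653]
ee_rot: [[0.248, 0.784, 0.569], [0.969, -0.199, -0.148], [-0.002, 0.588, -0.809]]
force: [-1.5, -0.5, -1.4]
gripper_width: 0.499
```

```bash
python3 nxt.py 0.6 .044 .044 .011 8
```

```text
t 11.55 p [0.4384 0.0173 0.2653] tilt 36.0 F [-1.5 -0.5 -1.4] w 0.499
th 4.150167247121495 [  1.2 -18.5  -5.4]
[[0.0,-0.4,0.7,-1.0,0.3,-0.2,0.0],[0.0,-0.1,0.2,-0.0,0.0,0.0,0.0],[-0.0,-0.1,0.2,-0.0,0.0,0.0,0.0],[0.0,-0.1,0.2,-0.0,0.0,0.0,0.0],[-0.0,-0.1,0.2,-0.0,0.0,0.0,0.0],[0.0,-0.1,0.2,-0.0,0.0,0.0,0.0],[0.0,-0.1,0.2,-0.0,0.0,0.0,0.0],[-0.0,-0.1,0.2,-0.0,0.0,0.0,0.0]]
```

Call:
arm_command:
  targets:
    - [0,0,0.3,0,0,0,0]
    - [0,0,0.3,0,0,0,0]
    - [0,-0.1,0.2,0,0,0,0]
    - [0,-0.1,0.2,0,0,0,0]

```text
time: 11.88
tool_pos: [0.4412, 0.017, 0.2543]
ee_rot: [[0.249, 0.785, 0.567], [0.969, -0.201, -0.147], [-0.001, 0.585, -0.811]]
force: [-2.7, -0.1, -0.3]
gripper_width: 0.508
```

```bash
python3 nxt.py 0.6 .044 .044 .011 1
```

```text
t 11.88 p [0.4412 0.017  0.2543] tilt 35.8 F [-2.7 -0.1 -0.3] w 0.508
th 1.8645967909993593 [  0.6 -18.9  -9.7]
[[-0.0,-0.5,0.3,-1.2,0.3,-0.3,0.0]]
```

Call:
arm_command:
  targets:
    - [0,-0.1,0.1,0,0,0,0]
    - [0,-0.1,0.1,0,0,0,0]
    - [0,-0.1,0.1,0,0,0,0]
    - [0,-0.1,0.1,0,0,0,0]

```text
time: 12.22
tool_pos: [0.4425, 0.0172, 0.2509]
ee_rot: [[0.248, 0.782, 0.572], [0.969, -0.201, -0.146], [0.0, 0.59, -0.807]]
force: [-1.9, -0.0, -0.9]
gripper_width: 0.498
```

```bash
python3 nxt.py 0.6 .044 .044 .011 1
```

```text
t 12.22 p [0.4425 0.0172 0.2509] tilt 36.2 F [-1.9 -0.  -0.9] w 0.498
th 2.044838567218469 [ -0.2 -18.4 -13.8]
[[-0.1,-0.3,-0.1,-0.8,0.2,-0.3,0.0]]
```

Call:
arm_command:
  targets:
    - [0,-0.2,0,0,0,0,0]
    - [0,-0.2,0,0,0,0,0]
    - [0,-0.2,0,0,0,0,0]
    - [0,-0.2,0,0,0,0,0]

```text
time: 12.55
tool_pos: [0.4384, 0.0191, 0.2485]
ee_rot: [[0.247, 0.778, 0.578], [0.969, -0.2, -0.145], [0.003, 0.596, -0.803]]
force: [0.3, 0.0, -0.0]
gripper_width: 0.498
```

```bash
python3 nxt.py 0.6 .044 .044 .011 1
```

```text
t 12.55 p [0.4384 0.0191 0.2485] tilt 36.6 F [ 0.3  0.  -0. ] w 0.498
th 0.2293939076532294 [ -1.5 -18.4  -8.2]
[[-0.1,-0.2,0.4,-0.4,0.0,-0.3,0.0]]
```

The load has gone to zero, so the cover now rests on the seal. I'll clear the front finger and retreat along the tool axis.

Call:
arm_command:
  targets:
    - [0,-0.3,0,0,0,0,0]
    - [0,-0.2,-0.2,0,0,0,0]
    - [0,-0.1,-0.6,0,0,0,0]
    - [0,0,-1.2,0,0,0,0]
    - [0,0,-2,0,0,0,0]
    - [0,0,-2,0,0,0,0]
    - [0,0,-2,0,0,0,-0.5]
    - [0,0,-1,0,0,0,-1]

```text
time: 13.22
tool_pos: [0.3769, 0.0341, 0.3175]
ee_rot: [[0.246, 0.783, 0.572], [0.969, -0.2, -0.143], [0.002, 0.59, -0.808]]
force: [0.9, 0.7, 0.4]
gripper_width: 0.371
```

Run:
```python
from h import *
from rig import env
p,R=st()
q0,Q0=tcp(lip(1)+Z*.035,0,.0,0.0); q1,_=tcp(lip(1)+Z*.035,20,0,0); print(q0)
rows(p,R,[(q0,Q0,14)],-1)
for n in("scene","top"):
    P=env.snapshot(n); cv2.imwrite(f"pics/{n}8.png",P["frame"])
```

```text
t 13.22 p [0.3769 0.0341 0.3175] tilt 36.1 F [0.9 0.7 0.4] w 0.371
[ 0.51502955 -0.00150739  0.31449048]
[[-0.0,0.81,0.62,2.58,-0.01,-0.02,-1],[-0.0,0.84,0.58,2.58,-0.01,-0.02,-1],[-0.0,0.86,0.54,2.58,-0.01,-0.02,-1],[-0.01,0.89,0.5,2.58,-0.01,-0.02,-1],[-0.01,0.91,0.46,2.58,-0.01,-0.02,-1],[-0.01,0.93,0.42,2.58,-0.01,-0.02,-1],[-0.01,0.95,0.38,2.58,-0.01,-0.02,-1],[-0.01,0.96,0.34,2.58,-0.01,-0.02,-1]]
[[-0.01,0.98,0.29,2.58,-0.01,-0.02,-1],[-0.01,0.99,0.25,2.58,-0.01,-0.02,-1],[-0.01,1.0,0.2,2.58,-0.01,-0.02,-1],[-0.01,1.01,0.16,2.58,-0.01,-0.02,-1],[-0.01,1.01,0.11,2.58,-0.01,-0.02,-1],[-0.01,1.02,0.07,2.58,-0.01,-0.02,-1]]
```

Call:
arm_command:
  targets:
    - [0,0.8,0.6,2.6,0,0,-1]
    - [0,0.8,0.6,2.6,0,0,-1]
    - [0,0.9,0.5,2.6,0,0,-1]
    - [0,0.9,0.5,2.6,0,0,-1]
    - [0,0.9,0.5,2.6,0,0,-1]
    - [0,0.9,0.4,2.6,0,0,-1]
    - [0,0.9,0.4,2.6,0,0,-1]
    - [0,1,0.3,2.6,0,0,-1]

```text
time: 13.98
tool_pos: [0.456, 0.0141, 0.3105]
ee_rot: [[0.242, 0.94, 0.242], [0.97, -0.235, -0.056], [0.004, 0.249, -0.969]]
force: [0.1, -0.3, 0.1]
gripper_width: 0.01
```

Call:
arm_command:
  targets:
    - [0,1,0.3,2.6,0,0,-1]
    - [0,1,0.3,2.6,0,0,-1]
    - [0,1,0.2,2.6,0,0,-1]
    - [0,1,0.2,2.6,0,0,-1]
    - [0,1,0.1,2.6,0,0,-1]
    - [0,1,0,2.6,0,0,-1]

```text
time: 14.48
tool_pos: [0.5187, -0.0028, 0.3004]
ee_rot: [[0.243, 0.969, -0.04], [0.97, -0.243, 0.013], [0.003, -0.042, -0.999]]
force: [-0.1, -0.8, 0.7]
gripper_width: 0.003
```

Run:
```python
from h import *
from rig import env
p,R=st()
q0,Q0=tcp(lip(1)+Z*.02,0,.0,0.0)
rows(p,R,[(q0,Q0,8)],-1)
S=env.snapshot("scene");tip=R@np.array([0,0,.166])+p
print("tip",tip,proj(S,[tip,lip(1)+Z*.0035,lip(1)+Z*.0035+CY*.135,lip(1)+Z*.0035-CY*.135]).round(1).tolist())
cv2.imwrite("pics/c8.png",cv2.resize(S["frame"][70:230,170:340],None,fx=4.5,fy=3.7,interpolation=2))
```

```text
t 14.48 p [ 0.5187 -0.0028  0.3004] tilt -2.4 F [-0.1 -0.8  0.7] w 0.003
[[0.0,-0.05,0.01,-0.3,-0.02,-0.0,-1],[0.0,-0.05,0.01,-0.3,-0.02,-0.0,-1],[0.0,-0.05,0.01,-0.3,-0.02,-0.0,-1],[0.0,-0.05,0.01,-0.3,-0.02,-0.0,-1],[0.0,-0.05,0.01,-0.3,-0.02,-0.0,-1],[0.0,-0.05,0.01,-0.3,-0.02,-0.0,-1],[0.0,-0.05,0.01,-0.3,-0.02,-0.0,-1],[0.0,-0.05,0.01,-0.3,-0.02,-0.0,-1]]
tip [ 0.51213074 -0.00068373  0.13453004] [[296.0, 150.2], [294.3, 156.0], [311.8, 202.0], [279.2, 116.4]]
```

View pics/c8.png

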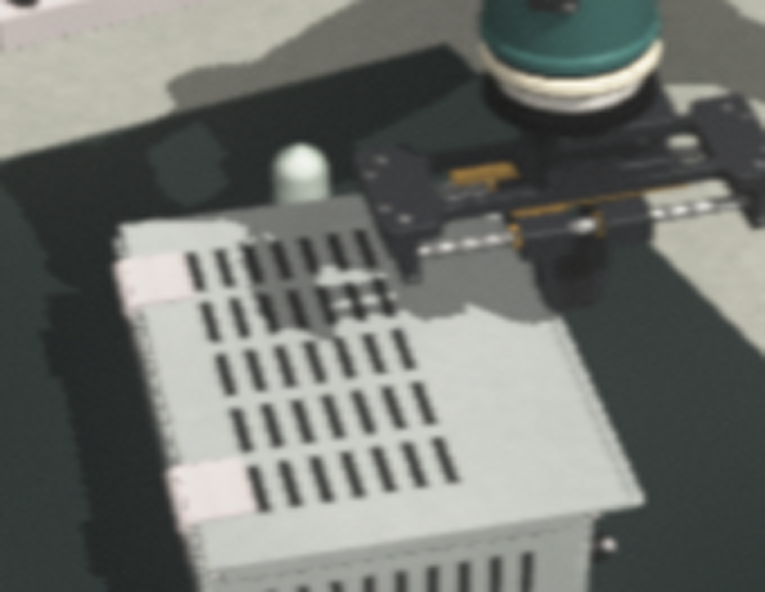

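Picture: the cover lies on the seal and the closed fingertips hang just above the middle of its front edge, at about (575,290). I'll square the tool up and descend gently.

Call:
arm_command:
  targets:
    - [0,0,0,-0.6,0,0,-1]
    - [0,0,0,-0.6,0,0,-1]
    - [0,0,0,-0.6,0,0,-1]
    - [0,0,0,-0.6,0,0,-1]

```text
time: 14.87
tool_pos: [0.5204, -0.0038, 0.297]
ee_rot: [[0.244, 0.97, 0.002], [0.97, -0.244, 0.001], [0.001, 0.002, -1.0]]
force: [1.0, 0.5, 0.6]
gripper_width: -0.0
```

```bash
cat > tip.py <<'E'
from h import *
p,R=st(); tip=R@np.array([0,0,.166])+p; d=tip-lip(1); print("tip z",tip[2].round(4),"along CX rel lip",(d@CX).round(4),"CY",(d@CY).round(4))
E
python3 tip.py
```

```text
t 14.87 p [ 0.5204 -0.0038  0.297 ] tilt 0.1 F [1.  0.5 0.6] w -0.0
tip z 0.131 along CX rel lip 0.0061 CY -0.0007
```

Call:
arm_command:
  targets:
    - [0,-0.1,0.2,0,0,0,-1]
    - [0,-0.1,0.2,0,0,0,-1]
    - [0,0,0.1,0,0,0,-1]

```text
time: 15.12
tool_pos: [0.5164, -0.0027, 0.292]
ee_rot: [[0.244, 0.97, 0.005], [0.97, -0.244, 0.0], [0.002, 0.005, -1.0]]
force: [-0.5, 0.5, 0.3]
gripper_width: 0.007
```

```bash
python3 tip.py
```

```text
t 15.12 p [ 0.5164 -0.0027  0.292 ] tilt 0.3 F [-0.5  0.5  0.3] w 0.007
tip z 0.1261 along CX rel lip 0.0024 CY -0.0005
```

Call:
arm_command:
  targets:
    - [0,0,0.1,0,0,0,-1]
    - [0,0,0.1,0,0,0,-1]

```text
time: 15.28
tool_pos: [0.5157, -0.0024, 0.29]
ee_rot: [[0.243, 0.97, 0.005], [0.97, -0.243, 0.0], [0.002, 0.005, -1.0]]
force: [0.1, -0.5, -0.0]
gripper_width: 0.003
```

Call:
arm_command:
  targets:
    - [0,0,0.1,0,0,0,-1]
    - [0,0,0.1,0,0,0,-1]

```text
time: 15.45
tool_pos: [0.5157, -0.0023, 0.288]
ee_rot: [[0.243, 0.97, 0.006], [0.97, -0.243, 0.0], [0.002, 0.006, -1.0]]
force: [-0.2, -0.5, 0.4]
gripper_width: 0.008
```

Call:
arm_command:
  targets:
    - [0,0,0.1,0,0,0,-1]

```text
time: 15.53
tool_pos: [0.5158, -0.0023, 0.287]
ee_rot: [[0.243, 0.97, 0.006], [0.97, -0.243, 0.0], [0.002, 0.006, -1.0]]
force: [0.5, -0.2, 0.2]
gripper_width: 0.004
```

Call:
arm_command:
  targets:
    - [0,0,0.1,0,0,0,-1]

```text
time: 15.62
tool_pos: [0.5159, -0.0023, 0.2859]
ee_rot: [[0.243, 0.97, 0.006], [0.97, -0.243, 0.0], [0.002, 0.006, -1.0]]
force: [0.3, -0.3, 0.7]
gripper_width: 0.009
```

Call:
arm_command:
  targets:
    - [0,0,0.1,0,0,0,-1]

```text
time: 15.7
tool_pos: [0.516, -0.0024, 0.2848]
ee_rot: [[0.243, 0.97, 0.006], [0.97, -0.243, 0.0], [0.002, 0.006, -1.0]]
force: [0.3, -1.0, 1.0]
gripper_width: 0.001
```

Call:
arm_command:
  targets:
    - [0,0,0.1,0,0,0,-1]

```text
time: 15.78
tool_pos: [0.516, -0.0024, 0.2837]
ee_rot: [[0.243, 0.97, 0.006], [0.97, -0.243, 0.0], [0.002, 0.006, -1.0]]
force: [0.3, -0.3, 0.2]
gripper_width: 0.003
```

Call:
arm_command:
  targets:
    - [0,0,0.1,0,0,0,-1]

```text
time: 15.87
tool_pos: [0.5161, -0.0024, 0.2828]
ee_rot: [[0.243, 0.97, 0.006], [0.97, -0.243, 0.0], [0.002, 0.006, -1.0]]
force: [-1.8, -0.4, 4.2]
gripper_width: 0.004
```

Call:
arm_command:
  targets:
    - [0,0,0.1,0,0,0,-1]

```text
time: 15.95
tool_pos: [0.5161, -0.0024, 0.2821]
ee_rot: [[0.243, 0.97, 0.006], [0.97, -0.243, 0.0], [0.002, 0.005, -1.0]]
force: [-2.5, 0.9, 5.6]
gripper_width: 0.004
```

Call:
arm_command:
  targets:
    - [0,0,0.1,0,0,0,-1]

```text
time: 16.03
tool_pos: [0.5162, -0.0024, 0.2816]
ee_rot: [[0.243, 0.97, 0.005], [0.97, -0.243, 0.0], [0.002, 0.005, -1.0]]
force: [-2.7, 0.5, 7.0]
gripper_width: 0.005
```

Call:
arm_command:
  targets:
    - [0,0,0.1,0,0,0,-1]

```text
time: 16.12
tool_pos: [0.5162, -0.0024, 0.2812]
ee_rot: [[0.243, 0.97, 0.005], [0.97, -0.243, 0.0], [0.002, 0.005, -1.0]]
force: [-2.6, 1.0, 7.7]
gripper_width: 0.005
```

Call:
arm_command:
  targets:
    - [0,0,0.15,0,0,0,-1]

```text
time: 16.2
tool_pos: [0.5162, -0.0024, 0.2806]
ee_rot: [[0.243, 0.97, 0.005], [0.97, -0.243, 0.0], [0.002, 0.005, -1.0]]
force: [-4.4, 0.3, 7.9]
gripper_width: 0.005
```

Call:
arm_command:
  targets:
    - [0,0,0.15,0,0,0,-1]

```text
time: 16.28
tool_pos: [0.5163, -0.0024, 0.2801]
ee_rot: [[0.243, 0.97, 0.005], [0.97, -0.243, 0.0], [0.002, 0.004, -1.0]]
force: [-4.6, 1.2, 8.9]
gripper_width: 0.008
```

Call:
arm_command:
  targets:
    - [0,0,0.15,0,0,0,-1]

```text
time: 16.37
tool_pos: [0.5163, -0.0024, 0.2797]
ee_rot: [[0.243, 0.97, 0.004], [0.97, -0.243, 0.0], [0.001, 0.004, -1.0]]
force: [-5.2, -0.2, 9.5]
gripper_width: 0.007
```

Call:
arm_command:
  targets:
    - [0,0,0.15,0,0,0,-1]

```text
time: 16.45
tool_pos: [0.5164, -0.0024, 0.2795]
ee_rot: [[0.243, 0.97, 0.004], [0.97, -0.243, 0.0], [0.001, 0.004, -1.0]]
force: [-5.8, 0.2, 10.7]
gripper_width: 0.002
```

Call:
arm_command:
  targets:
    - [0,0,0.2,0,0,0,-1]

```text
time: 16.53
tool_pos: [0.5164, -0.0024, 0.279]
ee_rot: [[0.243, 0.97, 0.004], [0.97, -0.243, 0.0], [0.001, 0.004, -1.0]]
force: [-6.0, 0.5, 11.5]
gripper_width: 0.006
```

Call:
arm_command:
  targets:
    - [0,0,0.2,0,0,0,-1]

```text
time: 16.62
tool_pos: [0.5165, -0.0023, 0.2786]
ee_rot: [[0.243, 0.97, 0.004], [0.97, -0.243, 0.0], [0.001, 0.003, -1.0]]
force: [-6.0, -0.5, 14.2]
gripper_width: 0.008
```

Call:
arm_command:
  targets:
    - [0,0,0.15,0,0,0,-1]

```text
time: 16.7
tool_pos: [0.5165, -0.0024, 0.2786]
ee_rot: [[0.243, 0.97, 0.003], [0.97, -0.243, 0.0], [0.001, 0.003, -1.0]]
force: [-4.7, 0.1, 11.5]
gripper_width: 0.006
```

Force fell from 14 N to 11.5 N at the same height, which may be the snap. I'll back off a little to see whether the cover follows.

Call:
arm_command:
  targets:
    - [0,0,-0.05,0,0,0,-1]
    - [0,0,-0.05,0,0,0,-1]

```text
time: 16.87
tool_pos: [0.5167, -0.0024, 0.281]
ee_rot: [[0.243, 0.97, 0.004], [0.97, -0.243, 0.0], [0.001, 0.004, -1.0]]
force: [0.2, -0.0, 0.1]
gripper_width: 0.006
```

Call:
arm_command:
  targets:
    - [0,0,-0.05,0,0,0,-1]

```text
time: 16.95
tool_pos: [0.5168, -0.0024, 0.2816]
ee_rot: [[0.243, 0.97, 0.005], [0.97, -0.243, 0.0], [0.001, 0.005, -1.0]]
force: [-0.8, -0.2, 0.5]
gripper_width: 0.005
```

Call:
arm_command:
  targets:
    - [0,0,0.1,0,0,0,-1]

```text
time: 17.03
tool_pos: [0.517, -0.0024, 0.2807]
ee_rot: [[0.243, 0.97, 0.006], [0.97, -0.243, 0.0], [0.002, 0.006, -1.0]]
force: [-0.2, 0.1, -0.5]
gripper_width: 0.006
```

Call:
arm_command:
  targets:
    - [0,0,0.1,0,0,0,-1]

```text
time: 17.12
tool_pos: [0.517, -0.0024, 0.2797]
ee_rot: [[0.243, 0.97, 0.006], [0.97, -0.243, 0.0], [0.002, 0.006, -1.0]]
force: [-2.2, 0.1, 8.3]
gripper_width: 0.006
```

The edge now meets the fingertips at TCP z of about 0.280 instead of 0.2834. It stayed 3.4 mm lower with nothing on it, so it is latched. I'll take the gripper away.

Call:
arm_command:
  targets:
    - [0,0,-0.3,0,0,0,-1]
    - [0,0,-1,0,0,0,-1]
    - [0,0,-2,0,0,0,-1]
    - [0,0,-2.5,0,0,0,-1]
    - [0,-1,-2.5,0,0,0,-1]
    - [0,-1,-2.5,0,0,0,-1]
    - [-2,-1,-1,0,0,0,-1]
    - [-3,0,0,0,0,0,-1]

```text
time: 17.78
tool_pos: [0.4741, -0.0414, 0.4026]
ee_rot: [[0.238, 0.971, -0.0], [0.971, -0.238, 0.002], [0.002, -0.001, -1.0]]
force: [0.3, -0.6, 0.4]
gripper_width: 0.006
```

Call:
arm_command:
  targets:
    - [-4,0,0,0,0,0,-1]
    - [-4,0,0,0,0,0,-1]
    - [-4,0,0,0,0,0,-1]
    - [-4,0,0,0,0,0,-1]
    - [-4,0,0,0,0,0,-1]
    - [-3,0,0,0,0,0,-1]
    - [-1,0,0,0,0,0,-1]
    - [0,0,0,0,0,0,-1]

```text
time: 18.45
tool_pos: [0.4124, -0.2863, 0.4111]
ee_rot: [[0.237, 0.972, 0.012], [0.972, -0.237, -0.004], [-0.001, 0.013, -1.0]]
force: [-0.2, 0.4, 0.5]
gripper_width: 0.003
```

Run:
```python
from h import *
from rig import env
import pickle
p,R=st(); T0,S0=pickle.load(open("cams.pkl","rb"))
S,T=env.snapshot("scene"),env.snapshot("top")
cv2.imwrite("pics/fin.png",np.hstack([S["frame"][40:350,150:350],T["frame"][80:390,120:500]]))
for n,(x0,x1,y0,y1) in dict(can=(215,248,168,200),driver=(180,208,110,205)).items():
    print(n,"mean abs diff",np.abs(T["frame"][y0:y1,x0:x1].astype(int)-T0["frame"][y0:y1,x0:x1]).mean().round(1))
print("valve (scene)",np.abs(S["frame"][108:130,230:245].astype(int)-S0["frame"][108:130,230:245]).mean().round(1))
print("lip ends th0/th2 in scene",proj(S,[lip(t)+Z*.0035+s*CY*.136 for t in(-.2,1) for s in(1,-1)]).round(1).tolist())
```

```text
t 18.45 p [ 0.4124 -0.2863  0.4111] tilt 0.7 F [-0.2  0.4  0.5] w 0.003
can mean abs diff 1.9
driver mean abs diff 2.4
valve (scene) 15.2
lip ends th0/th2 in scene [[311.8, 203.7], [279.1, 117.5], [311.9, 202.4], [279.1, 116.2]]
```

View pics/fin.png

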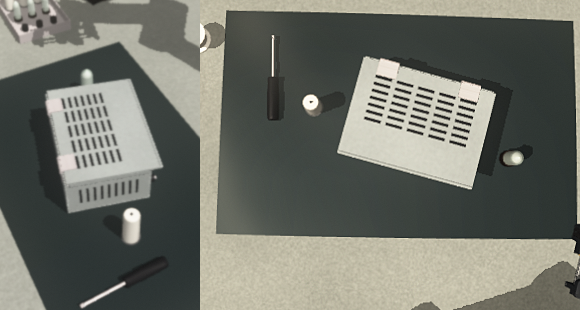

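The cover is shut and the gripper is clear. The can and driver haven't moved, and the valve is at (433,237) in the top view, as before. Handing in.

```bash
python3 -c "
from rig import env
print(env.sign_off())"
```

```text
the job is handed in; nothing more can be done
None
```

The cover is closed and latched, the gripper is clear of it, and I handed the job in at about 18.5 s. I drew the cover forward with one finger on each side of its front edge. I then lowered it on the front finger until its load reached zero on the seal, and pressed the middle of the edge with the closed fingertips.

**Latch:** The highest press reading was 14.2 N, dropping to 11.5 N as the bolt appeared to snap. After I backed off, the edge stayed 3.4 mm (about 0.017 rad) lower than when it rested on the seal. That is within the 0.009–0.02 rad expected. I checked this by touching the edge once more, which read 8.3 N.

**Surroundings:** The last pictures show the cover flat, and the can, driver and valve where they were. The automatic image comparison did flag the valve in the scene view (15.2, against about 2 for the others in the top view). I put that down to the closed cover or shadow changing that patch, because its position in the top view was unchanged.

**Less certain:** Around 4° the load on the finger fell early, probably because the keeper met the bolt. The bead was then only about 5 mm from the fingertip, so I pushed the finger further under before going on. I saw no drop, but I could not measure the cover's angle directly during the lowering.

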